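Thread the compression spring onto the spring stand

ROBOT

A 6-joint arm with a two-finger parallel gripper is mounted at the origin on the work surface. World frame = base frame: x ahead of the robot, y to its left, z up, the work surface at z = 0. Lengths are in mm, angles in rad, forces in N, time in s.
With the tool pointing down it reaches from about 350 to 975 mm from the base axis. Payload 17.4 kg.
Tool frame: the origin (TCP) lies between the finger pads; the fingertips stand 11 mm ahead of it and the grasp point (between the pads) lies 8 mm behind it; x points along the fingers, y is the direction in which the jaws open and shut, and the axes are right-handed (so a half turn about x gives the same grasp; the last joint's range is limited). The gripper opens to 85 mm and grips with 20 to 120 N. Pads are 22 mm wide; open, the fingers measure 114 mm over their backs; the gripper's body (76 mm by 85 mm) begins 54 mm behind the grasp point. The pads swing forward as they close: fully open they stand 13 mm farther back than shut.
Start: joints at [1.248, 0.116, 1.442, -0, 1.584, -0.038], TCP at [189.66, 647.813, 242.303] pointing down, gripper open.
Joint ranges: [-2.83, 2.83], [-0.83, 2.19], [0.07, 2.5], [-1.14, 4.28], [0.01, 3], [-2.97, 2.97]. Speed limits (rad/s): [1.89, 1.89, 2.22, 3.14, 3.14, 3.14].

INTERFACE

Orientations are given as a unit quaternion [x, y, z, w].
In Python, from cell import manip gives the robot as it stands. Calls block until the motion is done:
- manip.move_pose(position, orientation): joint-space move of the TCP to a pose.
- manip.movel(position, rot=None, max_speed=150, force_limit=None): straight line of the TCP; rot=None keeps the orientation; max_speed is the mean speed in mm/s. With force_limit (N) it stops when the force on the tool has changed by that much, and returns True; else False.
- manip.movej(angles): joint-space move.
- manip.command_gripper(opening): opening from 0.0 (shut) to 1.0 (fully open); the grip force is fixed at half the most; returns when the fingers have stopped.
- manip.sleep(seconds).
- manip.ik(position, orientation): joint angles nearest the present ones, or None.
- manip.sense(): the state.
- manip.grab_frame(name): name is "side" or "top" or "wrist"; returns a dict with "color" (400x640x3 uint8, red, green, blue), "depth" (400x640 float32, mm along the optical axis (not along the pixel's ray), 0 where there is no reading), "intrinsics" (3x3 intrinsics, pixels), "R" (3x3) and "t" (3): a world point X has camera coordinates R X + t. Camera axes: x right, y down, z forward; pixel columns grow to the right and rows downward; lengths in mm; the calibration is good to about 2 mm. A picture is of the moment at which its call begins.
A pose or a line that the arm cannot do raises manip.MotionError and nothing moves.
- manip.close_job(): hands the job in, once; it reports no verdict.
The state is a dict: "time_s": time; "qpos": joint angles; "joint_vel": joint speeds; "joint_efforts": joint torques, N m; "position": TCP position; "orientation": TCP orientation; "ft_force": force on the tool from outside, world axes, zero at the start; "ft_torque": the same for the moment, N m; "finger_gap": opening from 0.0 (shut) to 1.0 (fully open).
Only numpy, scipy, OpenCV 4.12 (cv2) and the standard library are available. Lean on these libraries where they do the work, as an engineer would, in place of code of your own. Each camera call takes 0.05 s, during which the arm holds its last target.

TASK

Put the loose coil spring, the same way up as it stands, over the rod of the spring stand and thread it down past both collars until it sits fully home on the round flange at the bottom, then let go of it. It will snag on the collars: never force it, keep only a gentle pressure on and twist the spring slightly until it slips past. Leave the tape roll, the cardboard tube and the cup where they are.

Things in the scene. Friction and masses are not known exactly. Their poses are not given: they have to be found in the camera images.
- stand: Spring stand, fixed to the bench: square aluminium base plate 110 x 110 x 12 mm with a thin upright steel rod in its middle. Origin: centre of the plate's underside, at bench height; z up along the rod; +x points from the rod to the small brass thumbscrew at the middle of one edge (12 mm wide, 7 mm high, 47 mm from the rod). More than 20 N on the stand damages it.
- stand_seat (a point): Centre of the top of the round seat flange (40 mm diameter, 18 mm above the bench) on the rod's axis; axes as the stand's. The rod is 9 mm in diameter; it ends in a blunt cone from 72 to 80 mm above this point.
- upper_collar (a point): Point on the rod's axis at the top face of the upper brass collar, 60 mm above the seat; axes as the stand's (not the notch's). Collar: 23 mm diameter, 8 mm thick, clamped fast, with one notch 6 mm wide with parallel walls, cut from the rim in to the rod. The notch points to anywhere within 0.95 rad either side of the stand's +x.
- lower_collar (a point): Point on the rod's axis at the top face of the lower collar, 30 mm above the seat; axes as the stand's. Same collar as the upper one, its notch also within 0.95 rad either side of the stand's +x, independently of the upper notch. Between and below the collars the spring turns freely.
- spring_foot (a point): Centre of the underside of the loose upright steel compression spring: 35 mm outside, 27 mm inside diameter, 70 mm high; z up. Its lowest ring has an inward tang on this point's +x side, 6.5 to 14 mm from the axis, 4 mm wide, 4 mm high, at the very bottom. Only the tang catches on the collars: it passes each one only at its notch, with 1 mm to spare each side.
- spring_head (a point): Centre of the closed coils at the top of the spring, the part to hold: 35 mm diameter, 20 mm high (10 mm above and below this point), 60 mm above spring_foot when unloaded. Head and foot turn as one. Pushed together, the spring yields up to 15 mm, with about 1.5 N at first and 0.5 N more per mm, then is solid. It weighs about 0.08 kg.
- tape: Bystander: white tape roll lying flat, 56 mm diameter, 18 mm high; origin at the centre of its underside.
- tube: Bystander: cardboard tube standing upright, 42 mm diameter, 75 mm high; origin at the centre of its underside.
- cup: Bystander: paper cup standing upright, 68 mm across the rim, 80 mm high; origin at the centre of its underside.

How it is judged:
By the outcome, as a careful person would: the job done as asked, in the order asked, and still so for the second after the job is handed in, with the robot touching nothing.
It also fails if it takes over 72 s, if anything falls off the work surface, if the arm or the gripper's body presses on something with over 40 N, if the wrist force passes 120 N, or if a joint passes its speed limit or range.

## Working session

There is one attempt and no reset: what is moved stays moved. The work goes in short steps, each a Python script; the robot and the scene stay as the last script left them, time stands still between calls to the robot, and variables do not carry over. Pictures are saved under pics/ and viewed, and the job is handed in when it is done.

```bash
ls; mkdir -p pics
python3 - <<'E'
from cell import manip
import cv2,numpy as np
s=manip.sense();print(s)
for n in("side","top","wrist"):
    f=manip.grab_frame(n)
    cv2.imwrite(f"pics/{n}0.png",f["color"][:,:,::-1]); np.savez(f"pics/{n}0.npz",**f)
    print(n,f["intrinsics"].round(1).tolist(),(-f["R"].T@f["t"]).round(1),f["R"].round(3).tolist())
E
```

```text
pics
{'time_s': 0.0, 'qpos': array([ 1.24820863e+00,  1.16496477e-01,  1.44226227e+00,  4.89710810e-05,
        1.58396049e+00, -3.78422185e-02]), 'joint_vel': array([-0.00091322,  0.00121335, -0.00048528, -0.00075424,  0.00135828,
       -0.00122052]), 'joint_efforts': array([-3.06339898e-03, -7.31993937e+01, -6.32486057e+01, -2.58925693e-04,
        6.42030558e-03, -3.34321908e-05]), 'position': array([189.58711132, 647.65734688, 241.55693596]), 'orientation': array([ 0.09994398,  0.7000407 , -0.10072149,  0.69986385]), 'ft_force': array([0.18567575, 0.15395188, 0.64728745]), 'ft_torque': array([-0.05681569, -0.05713398, -0.03113567]), 'finger_gap': 1.0021722744947434}
side [[371.1, 0.0, 311.3], [0.0, 371.1, 200.6], [0.0, 0.0, 1.0]] [ 403.5 -407.2  586.8] [[0.913, -0.409, -0.013], [-0.318, -0.689, -0.651], [0.257, 0.598, -0.759]]
top [[429.7, 0.0, 318.1], [0.0, 429.7, 198.4], [0.0, 0.0, 1.0]] [428.4   1.9 813.1] [[0.009, -1.0, -0.005], [-0.985, -0.008, -0.171], [0.171, 0.006, -0.985]]
wrist [[316.1, 0.0, 318.1], [0.0, 316.1, 196.8], [0.0, 0.0, 1.0]] [115.8 668.5 372.7] [[0.281, 0.96, -0.002], [0.915, -0.267, 0.303], [0.29, -0.087, -0.953]]
```

View pics/side0.png

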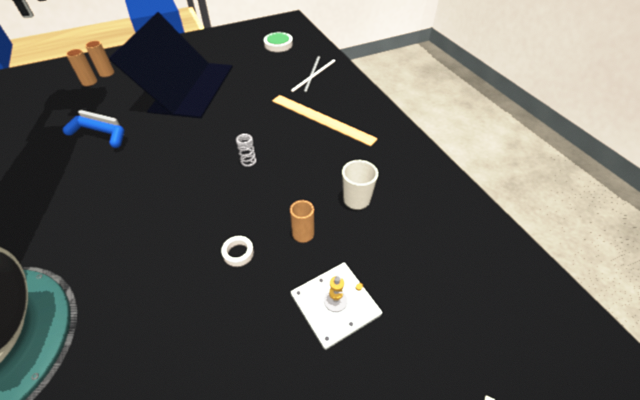

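View pics/top0.png

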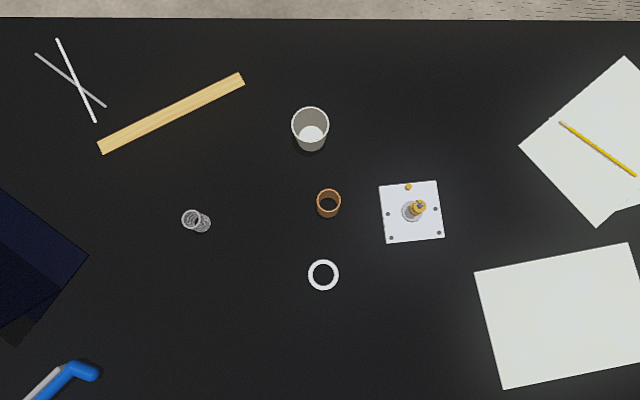

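View pics/wrist0.png

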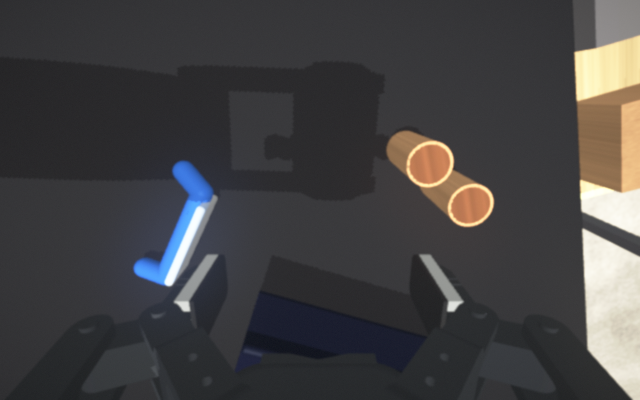

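The side view shows the spring at (246,150) and the stand at (336,300). In the top view the spring's head is at about (191,219), the stand rod's tip at about (420,206) and the thumbscrew at (408,186). The wrist view shows neither of them yet.

```bash
cat > h.py <<'E'
import numpy as np,cv2
from scipy.spatial.transform import Rotation as Rn
def cast(f,u,v,z):
    K,R,t=f["intrinsics"],f["R"],f["t"]; c=-R.T@t
    d=R.T@np.linalg.inv(K)@np.array([u,v,1.]); return c+d*(z-c[2])/d[2]
def proj(f,X):
    p=f["intrinsics"]@(f["R"]@np.asarray(X,float)+f["t"]); return p[:2]/p[2]
def down(yaw):  # tool x down, tool y (jaw) at angle yaw in world xy
    y=np.array([np.cos(yaw),np.sin(yaw),0]);x=np.array([0,0,-1.]);z=np.cross(x,y)
    return Rn.from_matrix(np.c_[x,y,z]).as_quat()
def shot(manip,n,name):
    f=manip.grab_frame(n); cv2.imwrite(f"pics/{name}.png",f["color"][:,:,::-1]); np.savez(f"pics/{name}.npz",**f); return f
def load(name): return dict(np.load(f"pics/{name}.npz"))
def zoom(name,out,u0,v0,w,h,s):
    i=cv2.imread(f"pics/{name}.png")[v0:v0+h,u0:u0+w]; cv2.imwrite(f"pics/{out}.png",cv2.resize(i,None,fx=s,fy=s,interpolation=cv2.INTER_CUBIC))
E
python3 - <<'E'
from h import *
t=load("top0");s=load("side0")
print("spring head",cast(t,191,219,70),cast(s,245,139,70),"foot",cast(t,203,224,0),cast(s,249,163,0))
print("rod tip",cast(t,421,205,98),"screw",cast(t,408,186,19), "tip side",cast(s,337,279,98))
for n,u,v,z in(("tube",328,195,75),("cup",310,122,80),("tape",323,275,18)):print(n,cast(t,u,v,z))
from cell import manip
p=manip.sense();print(Rn.from_quat(p["orientation"]).as_matrix().round(2))
zoom("top0","top0z",360,160,100,90,6);zoom("top0","top0s",160,190,70,55,8)
E
```

```text
spring head [518.78844841 227.71306615  70.        ] [520.72330101 218.81235092  70.        ] foot [517.91900997 225.53739866   0.        ] [519.35856022 218.5407244    0.        ]
rod tip [ 542.37281322 -166.94719135   98.        ] screw [ 590.98631275 -162.30136832   19.        ] tip side [ 541.54239747 -176.06146985   98.        ]
tube [562.36178241 -10.77685515  75.        ]
cup [693.75303373  22.1459863   80.        ]
tape [424.51666893  -3.40844025  18.        ]
[[-0.    0.28  0.96]
 [-0.    0.96 -0.28]
 [-1.   -0.   -0.  ]]
```

View pics/top0z.png

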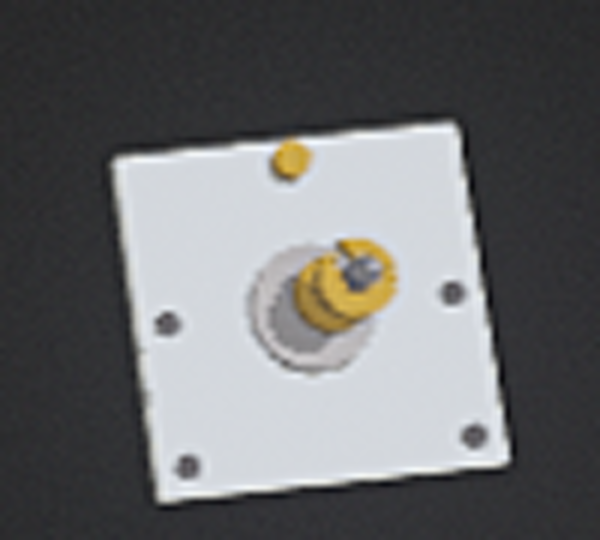

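View pics/top0s.png

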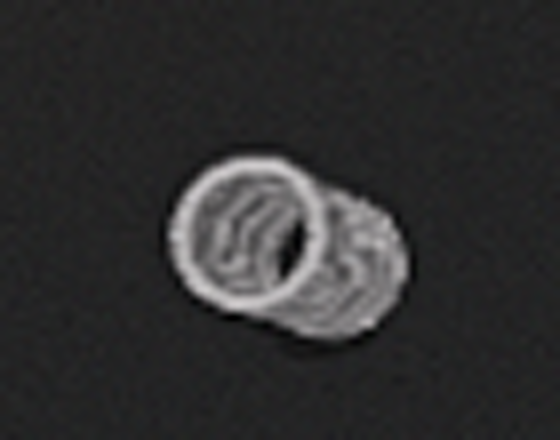

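The upper collar's notch points up-left in the top view (zoomed at about (345,245)). The spring is standing at about (520,222). Next I'll use wrist-camera look-at views for the tang and both notches.

```bash
cat >> h.py <<'E'
_w=load("wrist0")
_p0=np.array([189.587,647.657,241.557]);_q0=[0.09994398,0.7000407,-0.10072149,0.69986385]
_Rt=Rn.from_quat(_q0).as_matrix()
RC=_Rt.T@_w["R"].T           # camera axes in tool frame
CC=_Rt.T@(-_w["R"].T@_w["t"]-_p0)
def lookat(C,P,right):
    C=np.array(C,float);P=np.array(P,float)
    z=(P-C)/np.linalg.norm(P-C); x=np.array(right,float);x-=z*(x@z);x/=np.linalg.norm(x);y=np.cross(z,x)
    Rw=np.c_[x,y,z]; Rtool=Rw@RC.T
    return C-Rtool@CC, Rn.from_matrix(Rtool).as_quat()
E
python3 - <<'E'
from h import *
from cell import manip
print(CC.round(1),RC.round(3).tolist())
sp=np.array([519,222,0]);st=np.array([543,-170,70])
for nm,C,P,r in [("spring top",(519,222,230),(519,222,0),(0,1,0)),("spring top2",(519,222,230),(519,222,0),(0,-1,0)),("sp45",(519,222,230),(519,222,0),(1,0,0)),("spm",(519,222,230),(519,222,0),(-1,0,0)),
  ("standx",(660,-170,190),(543,-160,70),(0,1,0)),("standx2",(660,-150,190),(543,-170,70),(0,-1,0)),("standtop",(543,-170,240),(543,-170,70),(0,1,0))]:
    p,q=lookat(C,P,r); print(nm,p.round(),manip.ik(p,q))
E
```

```text
[-131.1   -0.9  -76.6] [[0.001, -0.303, 0.953], [1.0, 0.0, -0.001], [0.0, 0.953, 0.303]]
spring top [552. 223.  82.] [ 0.29873978  0.21090032  1.62258588  0.08991628  1.60275377 -1.2824382 ]
spring top2 [486. 221.  82.] [ 0.44819471 -0.27108077  2.09316981 -0.15294249  1.04584785  2.07760453]
sp45 [520. 189.  82.] [ 0.14981463 -0.098042    1.94537405  0.31979718  1.26161807  0.05684162]
spm [518. 255.  82.] [ 0.53914537  0.09728394  1.75010726 -0.26431931  1.46045501 -2.55107555]
standx [ 581. -160.   61.] [-0.24033975  0.69578157  1.24225539 -0.20238162  2.26888532 -1.83357336]
standx2 [ 534. -168.  108.] [-0.24331683  0.19708099  1.62425198 -0.22210876  1.74186135  1.27355392]
standtop [ 576. -169.   92.] [-0.2881161   0.2179525   1.59710482 -0.08571417  1.62235692 -1.85048158]
```

Run:
```python
from h import *
from cell import manip
for nm,C,P,r in [("standx2",(700,-150,250),(543,-170,65),(0,-1,0)),("standx3",(720,-150,220),(560,-170,75),(0,-1,0)),("standx4",(690,-150,290),(543,-170,75),(0,-1,0))]:
    p,q=lookat(C,P,r); print(nm,p.round(),Rn.from_quat(q).as_matrix()[:,0].round(2),manip.ik(p,q))
p,q=lookat((519,222,275),(519,222,20),(0,1,0))
manip.move_pose(p,q); manip.sleep(.3)
f=shot(manip,"wrist","w1"); print(manip.sense()["time_s"],proj(f,(519,222,0)),proj(f,(519,222,70)))
```

```text
standx2 [ 579. -163.  159.] [-0.38 -0.08 -0.92] [-0.23931326  0.21517996  1.50236603 -0.17244983  1.7880582   1.28450401]
standx3 [ 588. -165.  146.] [-0.5  -0.09 -0.86] [-0.2244277   0.31844978  1.42769919 -0.20923981  1.8859409   1.2793387 ]
standx4 [ 579. -162.  187.] [-0.29 -0.07 -0.96] [-0.24978602  0.13899326  1.52652779 -0.14458135  1.73919318  1.28156454]
2.5583 [318.03514602 197.10049886] [317.98162615 197.18983213]
```

View pics/w1.png

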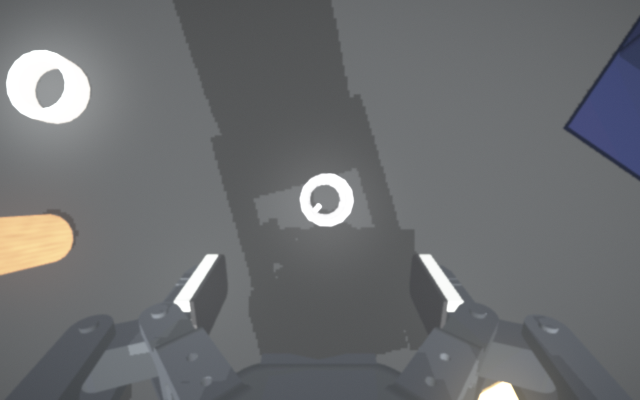

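Run:
```python
from h import *
zoom("w1","w1z",290,165,75,70,8)
f=load("w1");i=f["color"].max(2)
sub=i[170:230,295:358]
m=(sub>150).astype(np.uint8)
cs,_=cv2.findContours(m,cv2.RETR_CCOMP,cv2.CHAIN_APPROX_NONE)
for c in cs:
    if len(c)>8:
        (x,y),r=cv2.minEnclosingCircle(c);print(len(c),x+295,y+170,r)
```

```text
154 326.3012046813965 199.539155960083 27.77602195739746
93 324.20190620422363 199.15337944030762 15.10809326171875
```

View pics/w1z.png

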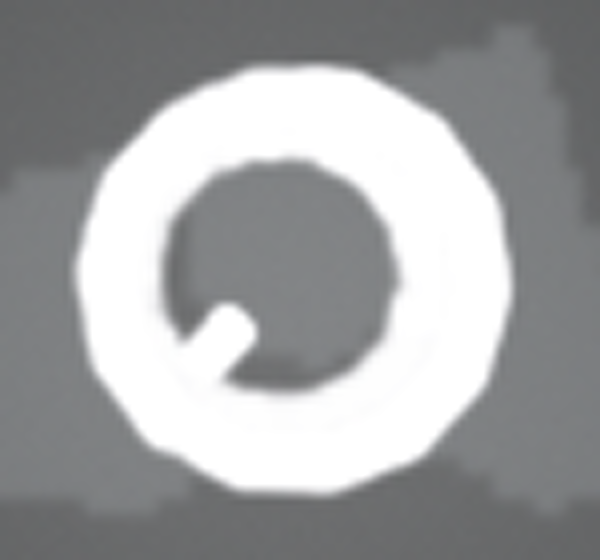

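The spring's outer ring is centred at about (326.6,199.7), the foot hole at (324.7,199.2), and the tang lies toward the lower left, tip at about (319.5,205). That puts the tang at a world angle of about −0.745 rad.

Run:
```python
from h import *
from cell import manip
f=load("w1");a=cast(f,326.5,199.6,70);b=cast(f,324.7,199.2,2);t=cast(f,319.6,205.1,4);print(a,b,t, "ang",np.arctan2(*(t-b)[[1,0]]),np.linalg.norm((t-b)[:2]), "outer r",27.2*(275-70)/316)
m=manip
p,q=lookat((543,-170,290),(543,-170,75),(0,1,0)); print(p,m.ik(p,q))
m.move_pose(p,q);m.sleep(.3);shot(m,"wrist","w2")
p,q=lookat((700,-150,250),(543,-170,65),(0,-1,0)); print(m.sense()["qpos"],m.ik(p,q))
```

```text
[520.56281123 227.53134617  70.        ] [520.81107501 227.76295236   2.        ] [525.86055903 223.34732916   4.        ] ang -0.7185298470645707 6.7078325209576635 outer r 17.645569620253166
[ 576.32067732 -169.05540099  141.82522308] [-0.2881161   0.18184022  1.55414443 -0.0863341   1.7011375  -1.85730178]
[-0.28742532  0.18181332  1.5541709  -0.08627341  1.70112981 -1.85722327] [-0.23931326  0.21517996  1.50236603 -0.17244983  1.7880582   1.28450401]
```

View pics/w2.png

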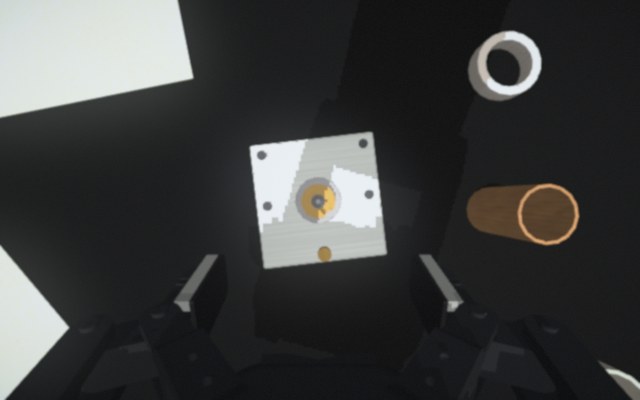

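Run:
```python
from h import *
zoom("w2","w2z",245,125,150,150,5); zoom("w2","w2zz",290,175,55,55,12)
```

```text
(no output)
```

View pics/w2z.png

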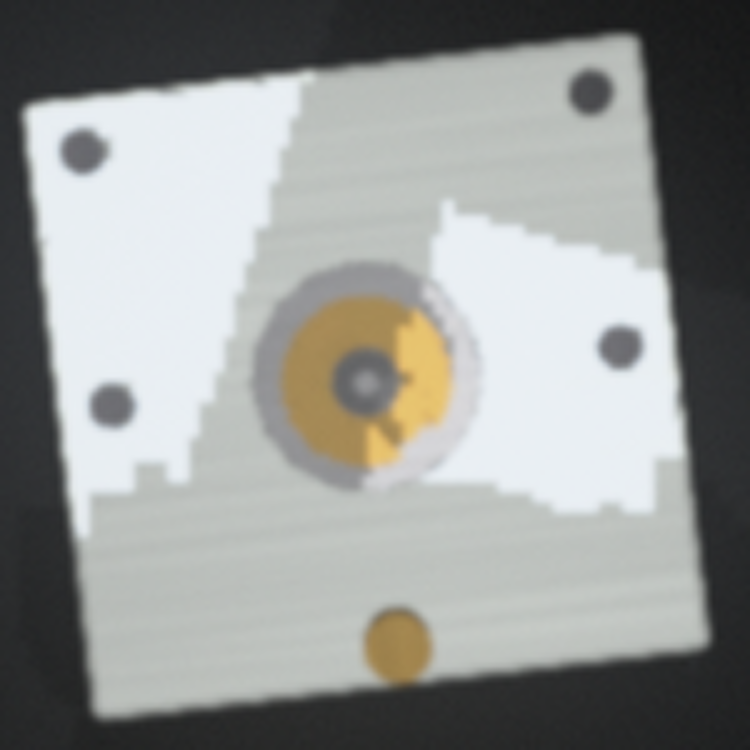

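View pics/w2zz.png

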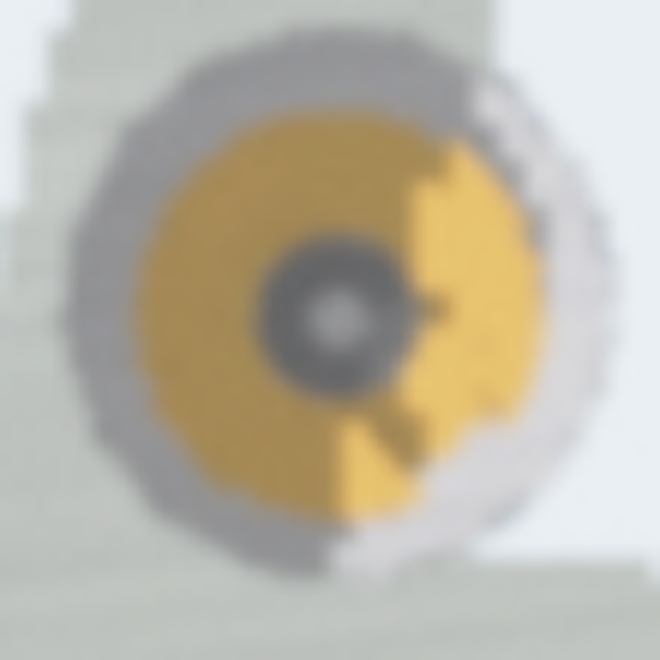

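The upper notch opens toward the lower right in the zoom, with corners at (422,495) and (500,420), so it sits at about +0.72 rad in the world. The stand's yaw is about 0.12. Next is an oblique view for the lower notch.

Run:
```python
from h import *
from cell import manip as m
f=load("w2");print("tip",cast(f,318.0,201.3,98),"flange",cast(f,245+366/5-.4,125+376/5-.4,18),"screw",cast(f,245+398/5-.4,125+645/5-.4,19))
p,q=lookat((680,-90,240),(543,-170,65),(.5,-.86,0)); print(p,m.ik(p,q))
m.move_pose(p,q);m.sleep(.3);shot(m,"wrist","w3");zoom("w3","w3z",268,140,100,100,7)
print(m.sense()["time_s"])
```

```text
tip [ 545.73068079 -169.77588172   98.        ] flange [ 545.55884749 -169.99559852   18.        ] screw [ 591.69680906 -164.47343862   19.        ]
[ 573.1927314  -153.40872101  152.60168311] [-0.1773719   0.17773906  1.5610483  -0.27745488  1.73058974  0.86716623]
7.0333
```

View pics/w3z.png

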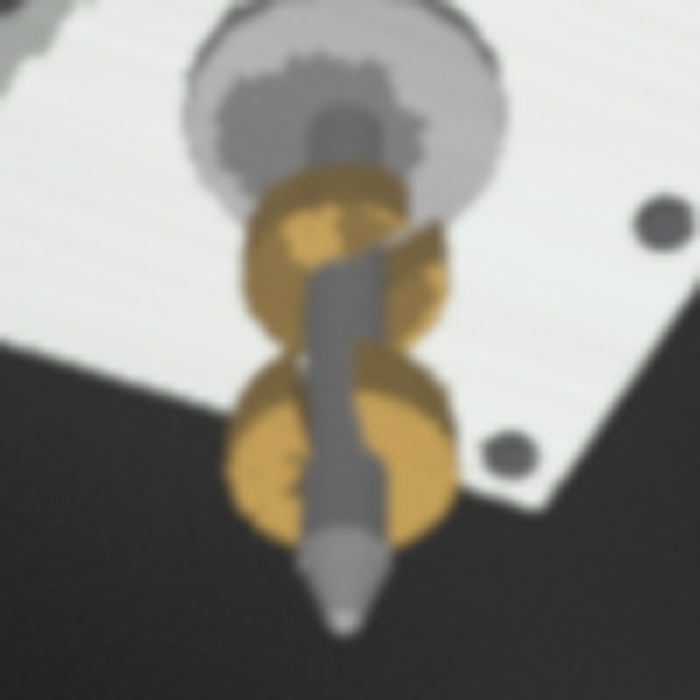

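The view is upside down, with the rod tip at (343,625). The upper notch faces the camera, and the lower collar's notch opens at about (420,220) in the zoom. I'll cast these onto the collar planes.

Run:
```python
from h import *
f=load("w3")
ax=None
def P(u,v,z): return cast(f,268+u/7-.43,140+v/7-.43,z)
tip=P(343,625,98);print("tip",tip)
for n,u,v,z in [("lowA",408,210,48),("lowB",440,226,48),("lowfloorend",385,245,48),("upA",300,365,78),("upB",358,352,78),("L left edge",244,258,48),("L right",447,265,48),("L right top",447,255,48),("U left",228,455,78),("U right",457,455,78)]:
    p=P(u,v,z);d=p[:2]-np.array([545.6,-169.9]);print(n,p.round(1),"r",np.hypot(*d).round(1),"ang",np.arctan2(d[1],d[0]).round(3))
for z in(48,78):
  for a in np.arange(-.8,1.1,.2): 
    q=proj(f,(545.6+11.5*np.cos(a),-169.9+11.5*np.sin(a),z)); print(z,a.round(2),((q-[268,140]+.43)*7).round(0))
```

```text
tip [ 545.6261513  -169.83974966   98.        ]
lowA [ 559.  -170.2   48. ] r 13.4 ang -0.021
lowB [ 558.8 -174.3   48. ] r 14.0 ang -0.322
lowfloorend [ 553.6 -170.5   48. ] r 8.0 ang -0.073
upA [ 556.8 -158.5   78. ] r 16.0 ang 0.794
upB [ 561.1 -162.5   78. ] r 17.1 ang 0.444
L left edge [ 544.2 -158.    48. ] r 12.0 ang 1.688
L right [ 554.6 -177.9   48. ] r 12.0 ang -0.723
L right top [ 555.8 -177.1   48. ] r 12.5 ang -0.615
U left [ 542.6 -158.1   78. ] r 12.1 ang 1.819
U right [ 554.2 -178.1   78. ] r 11.9 ang -0.762
48 -0.8 [444. 272.]
48 -0.6 [438. 257.]
48 -0.4 [428. 243.]
48 -0.2 [414. 231.]
48 -0.0 [397. 221.]
48 0.2 [378. 214.]
48 0.4 [357. 210.]
48 0.6 [336. 210.]
48 0.8 [315. 213.]
48 1.0 [296. 219.]
78 -0.8 [454. 459.]
78 -0.6 [447. 443.]
78 -0.4 [436. 429.]
78 -0.2 [421. 416.]
78 -0.0 [402. 406.]
78 0.2 [381. 399.]
78 0.4 [358. 395.]
78 0.6 [335. 395.]
78 0.8 [312. 398.]
78 1.0 [290. 404.]
```

Lower notch: its side-wall corners line up with rim angles of −0.08 and −0.62, so it sits at about −0.35 rad. The 0.27 rad half-width matches the 6 mm notch. The rod axis is (545.6, −169.8), and the two views taken from opposite sides agree. Grasping now.

Run:
```python
from h import *
from cell import manip as m
th=-0.9;q=down(th)
for (x,y,z,a) in [(520.7,227.6,130,th),(520.7,227.6,50,th),(545.6,-169.8,200,th+1.45),(545.6,-169.8,68,th+.385)]:print(m.ik((x,y,z),down(a)))
m.move_pose((520.7,227.6,135),q)
r=m.movel((520.7,227.6,50),force_limit=6);print(r)
m.sleep(.2);print(m.sense()["position"],m.sense()["ft_force"])
shot(m,"side","s1a")
m.command_gripper(0.0)
s=m.sense();print(s["position"],s["ft_force"],s["finger_gap"],s["time_s"])
m.movel((520.7,227.6,150),max_speed=120);m.sleep(.2)
s=m.sense();print(s["position"],s["ft_force"],s["finger_gap"],s["time_s"])
shot(m,"side","s1");shot(m,"wrist","w4")
zoom("s1","s1z",200,60,110,110,7)
```

```text
[ 0.36718978 -0.06335983  1.8083544   0.          1.39659809  1.26718978]
[ 3.67189781e-01  5.80696094e-03  1.87825115e+00 -4.44089210e-16
  1.25753454e+00  1.26718978e+00]
[-3.46356734e-01 -9.54938045e-02  1.72312714e+00 -4.44089210e-16
  1.51395932e+00 -8.96356734e-01]
[-3.46356734e-01 -5.20917353e-03  1.85764549e+00 -4.44089210e-16
  1.28915633e+00  1.68643266e-01]
False
[521.1869167  227.76069101  51.08111738] [-0.4534099  -0.44234215  0.00727523]
[520.7255885  227.63765546  50.09642397] [-0.59757432  0.28489049  1.4758653 ] 0.39534602796083534 9.95
[520.50227132 227.52264977 149.27236332] [ 0.64588274 -0.54536817 -0.9548349 ] 0.3929065472272844 11.1333
```

View pics/s1z.png

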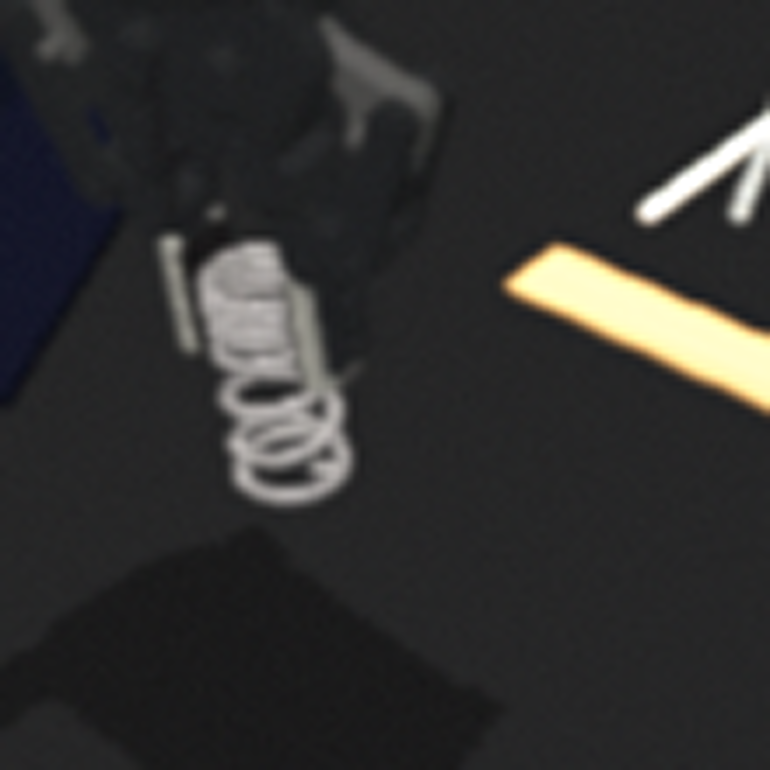

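View pics/w4.png

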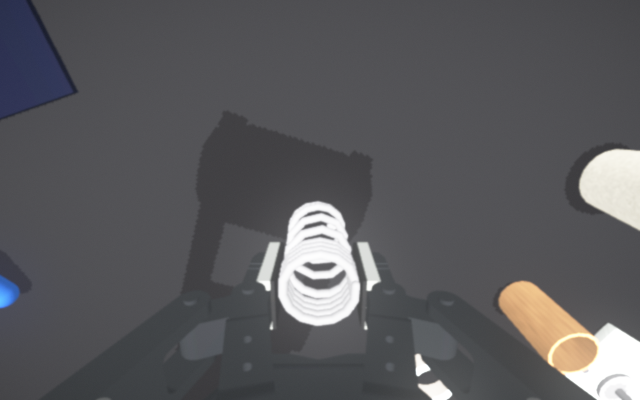

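The spring is held upright in the jaws (side zoom, head at about (245,300), tang at about (320,465)). Moving it over the stand.

Run:
```python
from h import *
from cell import manip as m
X=(545.6,-169.8)
m.move_pose((520.7,227.6,200),down(-.9))
m.move_pose((*X,200),down(.55)); m.movel((*X,165),max_speed=60); m.sleep(.3)
fs=[]
for i in range(6): fs.append(m.sense()["ft_force"]);m.sleep(.03)
s=m.sense();print(s["position"],np.mean(fs,0),np.std(fs,0),s["time_s"])
shot(m,"side","s2");zoom("s2","s2z",290,200,100,100,7);shot(m,"top","t2")
f=load("s2")
for z in(115,98):print(z,(proj(f,(*X,z))-[290,200])*7)
zoom("t2","t2z",370,150,110,110,6)
```

```text
[ 545.62785409 -169.80644059  165.0835311 ] [-0.1295094  -0.01332821 -0.95426723] [0.43793711 0.3921505  0.23580618] 14.6583
115 [336.20514961 480.56601657]
98 [332.83635759 521.71405477]
```

View pics/s2z.png

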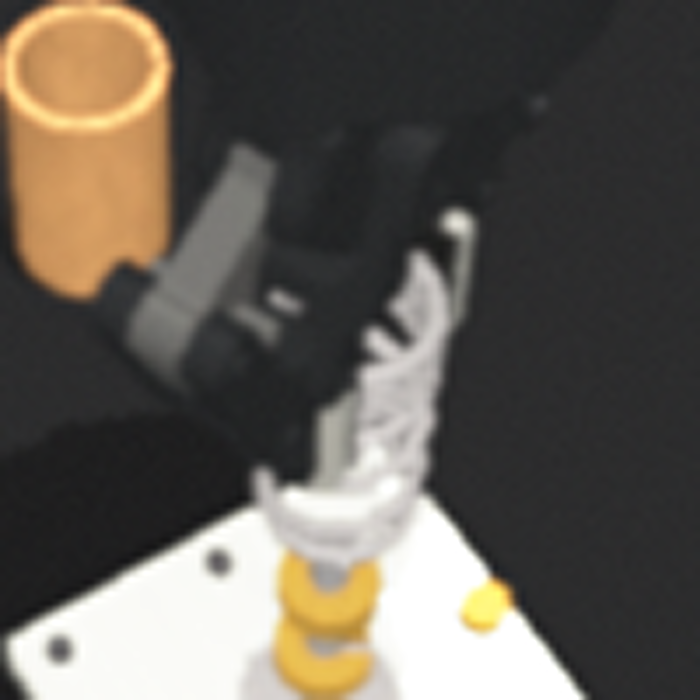

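View pics/t2z.png

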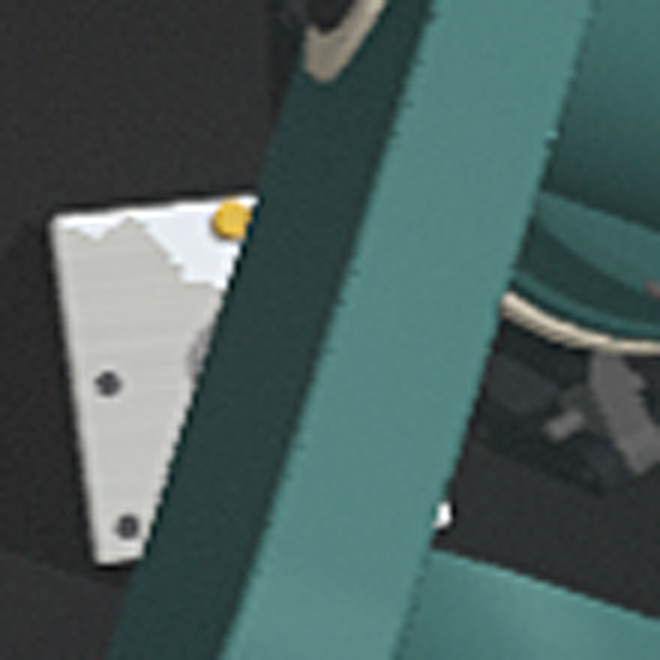

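The foot ring is centred over the rod in the side view, at about (339,500), and the rod axis projects to within about 1 mm of that. Descending gently.

```bash
cat >> h.py <<'E'
X=(545.6,-169.8)
def st(m,n=6):
    a=[]
    for i in range(n): a.append(m.sense()["ft_force"]);m.sleep(.02)
    s=m.sense();return s["position"],np.mean(a,0),s["time_s"]
E
python3 - <<'E'
from h import *
from cell import manip as m
print(m.movel((*X,131),max_speed=30,force_limit=3));p,f,t=st(m);print(p.round(2),f.round(2),t)
print(m.movel((*X,115),max_speed=12,force_limit=3));p,f,t=st(m);print(p.round(2),f.round(2),t)
E
```

```text
False
[ 545.68 -169.84  131.22] [ 0.11  0.26 -1.14] 16.1417
False
[ 545.63 -169.82  115.07] [-0.07 -0.02 -0.8 ] 17.725
```

Run:
```python
from h import *
from cell import manip as m
print(m.movel((*X,107),max_speed=15,force_limit=3));p,f,t=st(m);print(p.round(2),f.round(2),t)
shot(m,"side","s3");zoom("s3","s3z",290,200,100,100,7)
```

```text
False
[ 545.63 -169.82  107.08] [ 0.26  0.45 -0.97] 18.5083
```

View pics/s3z.png

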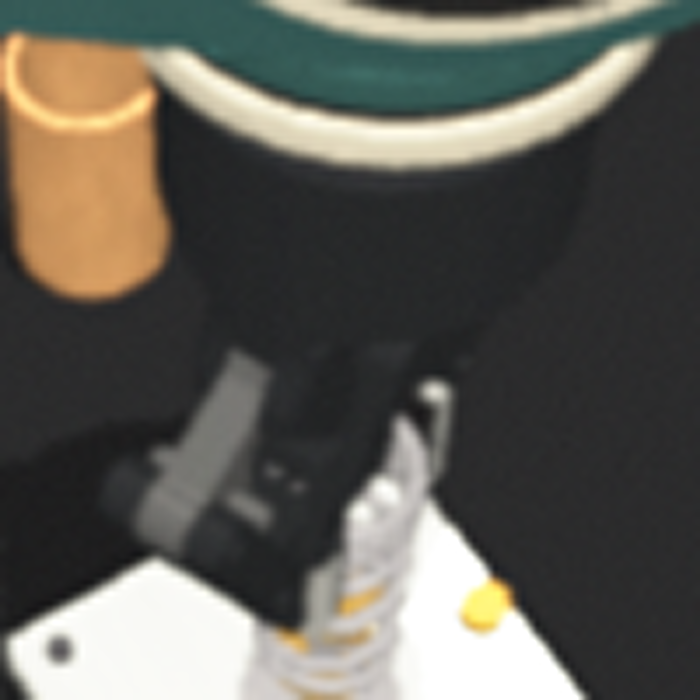

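The spring is around the rod past the upper collar, with brass visible through the coils and no force. Now I'll twist it to the lower notch and continue down.

Run:
```python
from h import *
from cell import manip as m
for a in (.2,-.15,-.515):
    print(m.movel((*X,107),rot=down(a),max_speed=60,force_limit=4), m.sense()["time_s"])
p,f,t=st(m);print(p.round(2),f.round(2),t)
r=m.movel((*X,88),max_speed=12,force_limit=2.5);p,f,t=st(m);print(r,p.round(2),f.round(2),t)
```

```text
False 19.0583
False 19.5583
False 20.075
[ 545.6  -169.81  106.98] [ 0.11 -0.43 -1.31] 20.175
False [ 545.64 -169.8    88.06] [-0.2  -0.32 -0.75] 22.0083
```

Run:
```python
from h import *
from cell import manip as m
r=m.movel((*X,72),max_speed=15,force_limit=2.5);p,f,t=st(m);print(r,p.round(2),f.round(2),t)
for z in (70,69,68,67.5,67,66.5):
    r=m.movel((*X,z),max_speed=10,force_limit=4);p,f,t=st(m,10);print(z,r,p.round(2),f.round(2),t)
    if f[2]>1:break
shot(m,"side","s4");zoom("s4","s4z",290,200,100,100,7)
```

```text
False [ 545.65 -169.81   72.13] [ 0.03 -0.02 -0.78] 23.325
70 False [ 545.61 -169.82   70.02] [-0.17  0.02 -0.68] 23.8417
69 False [ 545.59 -169.79   69.  ] [-0.01  0.04 -0.82] 24.2583
68 False [ 545.69 -169.85   68.16] [ 0.2  -0.06  0.92] 24.675
67.5 False [ 545.66 -169.82   67.57] [ 0.36 -0.14  1.36] 25.0917
```

View pics/s4z.png

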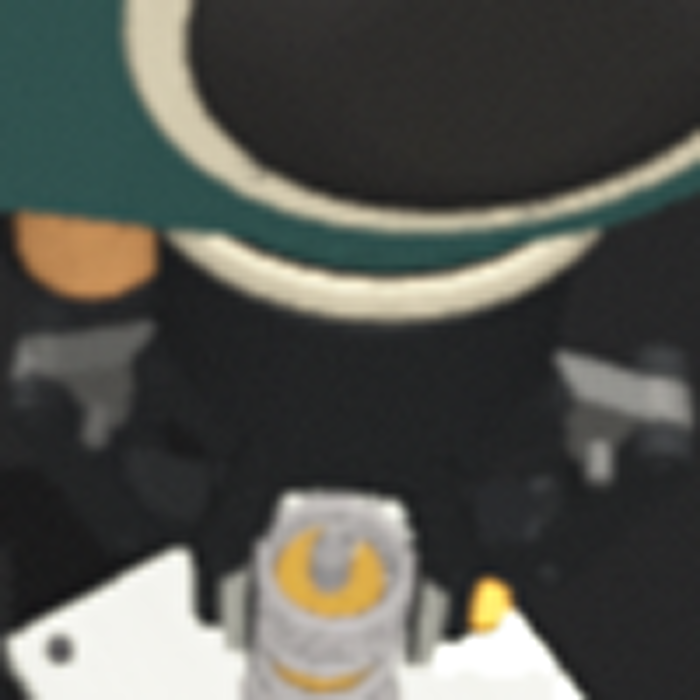

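Contact came at TCP z ≈ 68, exactly flange height plus 50. The side view shows the rod tip inside the spring's head at (330,560). Releasing.

Run:
```python
from h import *
from cell import manip as m
m.command_gripper(1.0); m.sleep(.2)
print(m.movel((*X,150),max_speed=60,force_limit=5))
p,q=lookat((*X,300),(*X,75),(0,1,0)); 
m.movel((*X,220)); m.move_pose(p,q); m.sleep(.4)
f=shot(m,"wrist","w5");shot(m,"side","s5")
print(st(m)); print(proj(f,(*X,88)))
zoom("w5","w5z",268,150,100,100,6)
m.move_pose((480,120,280),down(1.3));m.sleep(.2);shot(m,"side","s6");shot(m,"top","t6");zoom("s6","s6z",200,140,200,220,3.4*0.8);zoom("t6","t6z",270,90,190,210,3.6*.75)
```

```text
False
(array([ 578.92106185, -168.86117392,  151.82226919]), array([-0.05143282,  0.07544402, -0.07929604]), 30.4)
[318.48488883 197.03491903]
```

View pics/w5z.png

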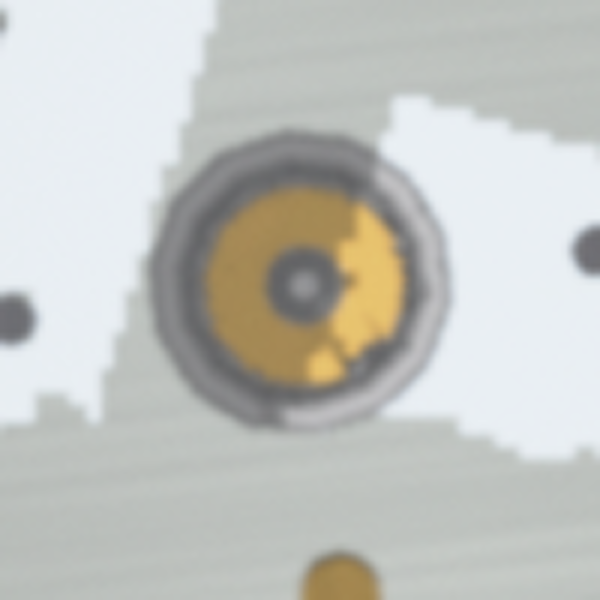

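View pics/s6z.png

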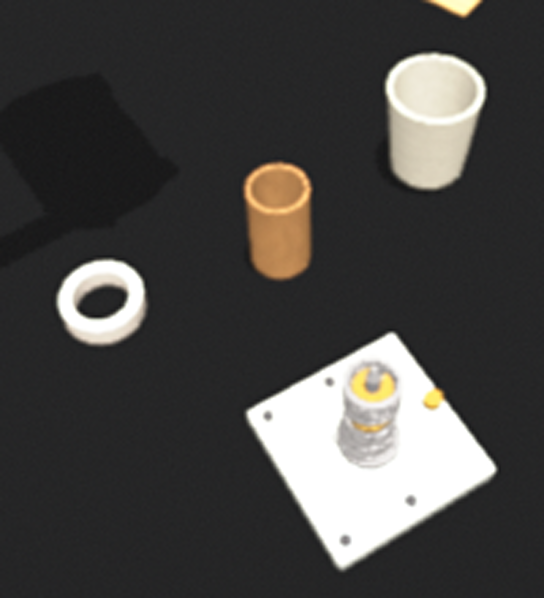

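View pics/t6z.png

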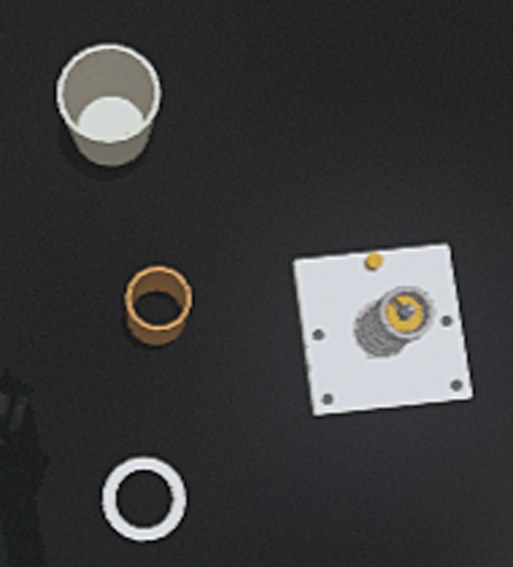

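The spring encircles both collars. The rod tip stands proud of its head, and the ring is about 50 px wide in the wrist view (52 px expected at z = 88; one still on the lower collar would be about 60 px). Cup, tube and tape haven't moved. One depth check on the head height, then I'll hand in.

Run:
```python
from h import *
from cell import manip as m
f=load("w5");D=f["depth"];C=-f["R"].T@f["t"]
zs=[]
for a in np.linspace(0,6.28,36):
    u,v=proj(f,(X[0]+15.5*np.cos(a),X[1]+15.5*np.sin(a),88)); u,v=int(round(u)),int(round(v))
    d=D[v,u]; P=f["R"].T@(np.linalg.inv(f["intrinsics"])@[u,v,1]*d-f["t"]); zs.append(P[2])
print("head top z",np.percentile(zs,[10,50,75,90]))
a,b=load("top0"),load("t6")
d=cv2.absdiff(a["color"],b["color"]).max(2)
for n,(u,v,w,h) in {"tube":(312,180,35,45),"cup":(285,100,50,60),"tape":(302,255,45,42)}.items(): print(n,np.percentile(d[v:v+h,u:u+w],[50,99]))
m.close_job();print(m.sense()["time_s"])
```

```text
head top z [82.8059551  85.5034884  86.39791571 87.06365692]
tube [2. 7.]
cup [2. 7.]
tape [2. 7.]
the job is handed in; nothing more can be done
the job is handed in; nothing more can be done
```

The spring is fully home on the stand's flange, released, and the job is handed in. It took a little over 30 s of the 72 s allowed.

- **Threading:** I turned the tang to the upper notch (about +0.72 rad in the world frame) and lowered the spring past that collar. I then twisted it to the lower notch (about −0.35 rad) and lowered it to the flange. It never snagged on either collar. First contact came at flange height, with about 2 N on it at release.
- **Last checks:** The spring's head measured about 85–87 mm above the bench, against 88 mm expected, which is within the 2 mm calibration for the upper readings. A spring caught on the lower collar would stand about 30 mm higher. The wrist, side and top views show it upright around both collars, with the gripper clear of it.
- **Bystanders:** The tape roll, tube and cup look the same in the top view before and after.
- **Disagreement:** My first rough readings from the top and side cameras differed from the wrist camera by 3–9 mm. I used the wrist camera, because its two opposite views of the rod agreed to about 0.1 mm.

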